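# Reset a tripped bench controller with a stylus

### The job

The flow controller has tripped and its recessed reset button must be held down. A sample vial has been parked on the controller right over the reset opening: stand it upright on the bench, without tipping it over, then draw the stylus out of its stand, reach its thin shaft through the opening and press the button all the way down without forcing it. Finish while still gripping the stylus and holding the button down; leave the spare vial and the marker on the bench where they are.

Things in the scene. Friction and masses are not known exactly. Their poses are not given: they have to be found in the camera images.
- controller: Grey bench controller, a fixed box 150 (x) x 200 (y) x 75 mm high with a flat top panel, black louvres over one half (-y) of the top and the reset opening in the other half; dark display and a small knob on its front (-x) face, which turns at most about 25 degrees from the robot. Origin: centre of its underside, on the bench; z up. It and the stand change places between the left and the right of the work area.
- aperture (a point): Centre of the mouth of the reset opening, in the plane of the top panel, 75 mm above the bench; at x = 0, y = +50 mm in the controller's frame. A straight vertical round well, 15 mm in diameter and 45 mm deep, with a small chamfer. z up.
- reset_button (a joint): Travel of the spring button at the bottom of the well, m: 0 = up, 0.008 = all the way down (a hard stop). The white round cap is 11 mm across. It starts to move at about 2.5 N, takes about 6.5 N at full travel and springs back when let go.
- button_top (a point): Centre of the top of the button's cap; 25 mm below the mouth of the opening when up; sinks with the button.
- stand: Fixed stylus stand: black foot 80 x 80 x 8 mm under an aluminium block 46 x 46 mm, its top 70 mm above the bench, with one vertical bore 11 mm in diameter and 62 mm deep at its centre. Origin: centre of its underside; z up, x and y along its sides.
- stylus: Loose stylus of 50 g or so, upright in the stand's bore: a steel shaft 6 mm in diameter and 60 mm long under a black square handle 18 x 18 mm and 55 mm tall. Origin: the centre of the shaft's tip (its lowest point); z runs along it to the handle, which spans z = 60 to 115 mm; x and y along the flats of the handle. The handle's underside rests on the stand's top, so its tip starts 10 mm above the bench; lift it 60 mm to clear the stand.
- vial: Loose glass sample vial with a black cap, clear and empty, 27 mm in diameter, 50 mm tall (round body to 45 mm, 30 g or so), standing on the controller over the reset opening. Origin: centre of its underside; z up.
- spare_vial: Bystander: a like vial with a white cap and brown contents, 27 mm in diameter, 50 mm tall, standing loose on the bench. Origin: centre of its underside.
- marker: Bystander: white felt marker with a blue cap lying loose on the bench, 132 mm long (along its y axis), 15 mm thick. Origin: centre of its underside. Controller, stand, spare vial and marker are the only things on the bench between x = 0.36 and 0.72 and y = -0.30 and 0.36.
Not all that is in view belongs to the job. Leave any green or pink look-alike of the vial alone.

How it is judged:
By the outcome, as a careful person would: the job done as asked, in the order asked, and still so for the second after the job is handed in, while the arm keeps its last pose, push and grip.
It also fails if it takes over 51 s, if anything falls off the work surface, if the arm or the gripper's body presses on something with over 40 N, if the wrist force passes 120 N, or if a joint passes its speed limit or range.

### The arm

A 7-joint arm with a two-finger parallel gripper is mounted at the origin on a cart in front of the work surface, level with it; the furniture and walls round the work are solid. World frame = base frame: x ahead of the robot, y to its left, z up, the work surface at z = 0. Lengths are in mm, angles in rad, forces in N, time in s.
With the tool pointing down it reaches from about 350 to 900 mm from the base axis. Payload 7.2 kg.
Tool frame: the origin (TCP) lies at the very end of the fingers, on their centre line; the grasp point (between the pads) lies 19 mm behind it; x points along the fingers, z is the direction in which the jaws open and shut, and the axes are right-handed (so a half turn about x gives the same grasp; the last joint's range is limited). The gripper opens to 88 mm and grips with 3 to 60 N. Pads are 20 mm wide; open, the fingers measure 115 mm over their backs; the gripper's body (75 mm by 178 mm) begins 61 mm behind the grasp point.
Start: joints at [1.126, 0.411, -0.013, 1.596, 0.006, 1.134, -0.082], TCP at [229.956, -581.163, 182.853] pointing down, gripper open.
Joint ranges: [-2.95, 2.95], [-0.29, 1.99], [-1.47, 1.44], [0.14, 2.54], [-1.03, 4.17], [0.13, 1.85], [-2.86, 2.86]. Speed limits (rad/s): [2.39, 2.39, 3.01, 3.01, 3.14, 3.14, 3.14].

### API

Orientations are given as a unit quaternion [x, y, z, w].
In Python, from cell import monitor, get_image, ticket, nets gives the robot as it stands. The module is installed in compiled form; this text tells all that it offers.
- The arm moves only by the tool arm_command, never from a script. Its arguments are lists of equal length, an entry for each row: "turn": the turn, a rotation vector about the tool's x, y, z in rad, a list of three; "slide": the shift along the tool's x, y, z in m, a list of three; "hand": the closure, from -1 (fully open) to 1 (shut), so that 0 is half open. In form: {"turn": [[wx, wy, wz], ...], "slide": [[tx, ty, tz], ...], "hand": [hand, ...]}. A call has 1 to 20 rows; each row is the pose to reach, as a shift and turn from the pose commanded when the call began, along the tool's axes at that moment; what a row does not reach only later rows make up. A row lasts 1/10 s, in which the tool goes at most 50 mm and 8.59 degrees, less where a joint would pass 70% of its speed; a pose out of reach is approached as far as the arm can. A call with a gripper value outside its range is refused whole. The fingers move at their own pace and stop on an object; "newtons" is the grip in N (left out, the last holds). Time passes only in rows, so rows that repeat a pose let the fingers close. It gives the time, the measured TCP pose, the force and the opening at its end, in the units of the state.
- monitor.state(): the state, without advancing time (a new reading comes with each control period).
- get_image(name): name is "scene" or "top" or "wrist"; returns a dict with "img" (420x560x3 uint8, red, green, blue), "depth" (420x560 float32, mm along the optical axis (not along the pixel's ray), 0 where there is no reading), "fx", "fy", "cx", "cy" (pixels), "R" (3x3) and "t" (3): a world point X has camera coordinates R X + t. Camera axes: x right, y down, z forward; pixel columns grow to the right and rows downward; lengths in mm; the calibration is good to about 2 mm. A picture is of the moment at which its call begins.
- ticket.hand_in(): hands the job in, once; it reports no verdict.
Trained networks look in a picture, given as the dict that the camera call returned (one of the last four; its "shot" number tells which), for a name from the list of things; names that differ only in an ending like _2 or _b are one class to them, and where a whole thing is asked for, a point or a joint stands for the part that bears it (a point fixed in the world has none). Each returns a list of dicts, best first, with "p" (0 to 1); they miss things now and then, are a little off and sometimes report something else, mostly with a low value. They report only what shows in the picture. A call takes as long as a camera call. They do not tell look-alikes from the thing itself.
- nets.spot_in(label, picture): "xyz" ([x, y, z] in mm, in world coordinates, good to about 4 mm: the middle of the surface that is visible of it).
- nets.place_of(label, picture): "xyz" ([x, y, z] in mm, in world coordinates, good to about 4 mm: a listed point, or the origin of a listed thing).
The state is a dict: "clock": time; "joints": joint angles; "joint_velocities": joint speeds; "effort": joint torques, N m; "position": TCP position; "tcp_rot": TCP orientation; "force": force on the tool from outside, world axes, zero at the start; "wrist_torque": the same for the moment, N m; "width": opening from 0.0 (shut) to 1.0 (fully open).
Only numpy, scipy, OpenCV 4.12 (cv2) and the standard library are available. Lean on these libraries where they do the work, as an engineer would, in place of code of your own. Each camera call takes 0.05 s, during which the arm holds its last target.

## Working session

There is one attempt and no reset: what is moved stays moved. The work goes in short steps, Python scripts to look and compute and a tool call to move; the robot and the scene stay as the last step left them, time stands still between calls to the robot, and variables do not carry over. Pictures are saved under pics/ and viewed, and the job is handed in when it is done.

Besides the shell and the picture viewer there is one more tool, called as name(argument=value, ...) on one line, values as JSON. arm_command: Moves the arm, as the interface text tells. Its arguments: {"type":"object","properties":{"turn":{"type":"array","items":{"type":"array","items":{"type":"number"}}},"slide":{"type":"array","items":{"type":"array","items":{"type":"number"}}},"hand":{"type":"array","items":{"type":"number"}},"newtons":{"type":"number"}},"required":["turn","slide","hand"]}

```bash
ls; mkdir -p pics
cat > h.py <<'E'
import numpy as np, cv2
from cell import monitor, get_image, ticket, nets
def save(d,n,crop=None,s=1):
    im=d["img"][:,:,::-1].copy()
    if crop: r0,r1,c0,c1=crop; im=im[r0:r1,c0:c1]
    if s!=1: im=cv2.resize(im,None,fx=s,fy=s,interpolation=cv2.INTER_CUBIC)
    cv2.imwrite("pics/"+n,im)
def proj(d,X):
    c=d["R"]@np.array(X,float)+d["t"]; return (d["fx"]*c[0]/c[2]+d["cx"], d["fy"]*c[1]/c[2]+d["cy"])
def ray(d,u,v):
    R=np.array(d["R"]);o=-R.T@d["t"];r=R.T@np.array([(u-d["cx"])/d["fx"],(v-d["cy"])/d["fy"],1.]);return o,r
def atz(d,u,v,z):
    o,r=ray(d,u,v);return o+r*(z-o[2])/r[2]
def atd(d,u,v):
    o,r=ray(d,u,v);return o+r*d["depth"][int(v),int(u)]
E
python3 - <<'E'
from h import *
print(monitor.state())
for n in("scene","top"):
    d=get_image(n);save(d,n+"0.png");print(n,-np.array(d["R"]).T@d["t"])
    for l in("controller","aperture","stand","stylus","vial","spare_vial","marker"):
        print(l,[(np.round(q["xyz"]),round(q["p"],2),np.round(proj(d,q["xyz"]))) for q in nets.place_of(l,d)[:4]])
E
```

```text
pics
{'clock': 0.0, 'joints': array([ 1.12581572,  0.41190177, -0.01270444,  1.59706293,  0.00563044,
        1.13426088, -0.08219156]), 'joint_velocities': array([-2.42129992e-04,  9.86576240e-04, -1.57222596e-03,  6.18601833e-05,
        7.23513091e-05, -1.58146841e-03, -6.03291046e-04]), 'effort': array([-1.56166010e-03, -5.87955022e+01,  6.41124398e-01, -2.91076952e+01,
       -5.38467465e-02,  1.80023897e-02,  1.75332375e-04]), 'position': array([ 229.68818013, -580.65286377,  182.00026571]), 'tcp_rot': array([ 0.39777717,  0.58529373, -0.39722875,  0.58430634]), 'force': array([-0.08186987, -0.4319915 ,  0.57280402]), 'wrist_torque': array([-0.01851893, -0.02448313, -0.04128301]), 'width': 1.0008956421726014}
scene [  91.86143797 -366.99975136  653.03730525]
controller [(array([ 550., -178.,    3.]), 0.65, array([355., 291.]))]
aperture [(array([ 547., -123.,   73.]), 0.65, array([333., 252.]))]
stand [(array([504., 137.,  -2.]), 0.9, array([214., 228.]))]
stylus []
vial [(array([ 416., -164.,   -1.]), 0.75, array([304., 340.])), (array([ 712., -124.,   -0.]), 0.73, array([374.
[... 350 characters left out ...]
.57051938]
controller [(array([ 550., -178.,   -2.]), 0.86, array([395., 228.])), (array([505., 139.,  -0.]), 0.34, array([225., 248.]))]
aperture [(array([ 539., -133.,   72.]), 0.61, array([377., 227.]))]
stand [(array([504., 138.,   2.]), 0.7, array([225., 248.]))]
stylus [(array([505., 142.,  10.]), 0.6, array([223., 247.]))]
vial [(array([ 416., -166.,    1.]), 0.8, array([390., 300.])), (array([ 711., -122.,    2.]), 0.8, array([365., 144.])), (array([510., -22.,  -1.]), 0.56, array([311., 247.])), (array([ 544., -134.,   77.]), 0.51, array([378., 224.]))]
spare_vial [(array([394., -13.,  -3.]), 0.75, array([306., 311.]))]
marker [(array([722.,  -6.,   3.]), 0.74, array([305., 137.]))]
```

View pics/scene0.png

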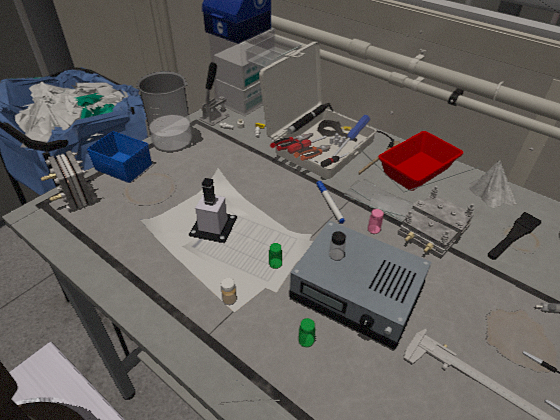

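View pics/top0.png

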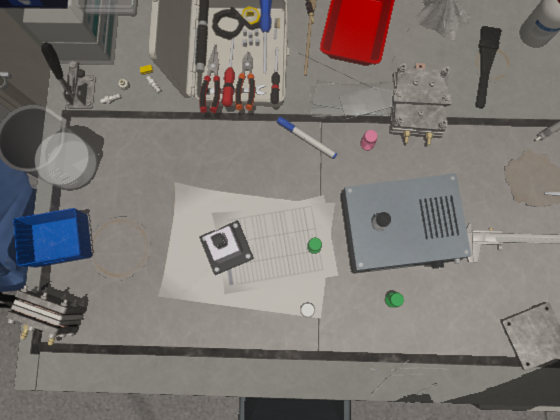

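The target vial is the clear one with the black cap standing on the controller, at scene (337,245) and top (382,220). The look-alikes are green at scene (307,332) and (275,256), and pink at (376,221). The spare is at (229,292), with a white cap and brown contents. I'll confirm this in a crop, then measure.

```bash
cat >> h.py <<'E'
from scipy.spatial.transform import Rotation as Ro
def rel(target,yaw=None,st=None):
    """slide(m) and turn for TCP target mm, tool down with jaw axis z at yaw (rad) mod pi"""
    st=st or monitor.state(); R0=Ro.from_quat(st["tcp_rot"]); p=np.array(st["position"])
    if yaw is None: z=R0.as_matrix()[:,2]; yaw=np.arctan2(z[1],z[0])
    best=None
    for k in(-2,-1,0,1,2):
        a=yaw+k*np.pi; X=np.array([0,0,-1.]);Z=np.array([np.cos(a),np.sin(a),0]);Y=np.cross(Z,X)
        w=(R0.inv()*Ro.from_matrix(np.c_[X,Y,Z])).as_rotvec()
        if best is None or np.linalg.norm(w)<np.linalg.norm(best): best=w
    return np.round(best,4),np.round(R0.inv().apply(np.array(target)-p)/1000,4)
E
python3 - <<'E'
from h import *
st=monitor.state();print(Ro.from_quat(st["tcp_rot"]).as_matrix().round(3))
d=get_image("scene");save(d,"crop1.png",(200,290,280,440),5)
t=get_image("top");save(t,"crop2.png",(160,290,330,480),5)
# panel plane points in top view by depth
o=np.indices((420,560));v,u=o
P=[]
R=np.array(t["R"]);c=np.stack([(u-t["cx"])/t["fx"]*t["depth"],(v-t["cy"])/t["fy"]*t["depth"],t["depth"]],-1)-t["t"]
W=c@R
def rect(m):
    m=m.astype(np.uint8);n,l,s,_=cv2.connectedComponentsWithStats(m);k=1+np.argmax(s[1:,4]);mm=l==k
    r=cv2.minAreaRect(W[mm][:,:2].astype(np.float32));return r,np.median(W[mm][:,2])
m=(abs(W[...,2]-75)<8)&(W[...,1]<-40)&(W[...,0]>440)&(W[...,0]<680)&(W[...,1]>-320);print(rect(m))
m=(W[...,2]>55)&(W[...,2]<85)&(W[...,1]>90)&(W[...,1]<190)&(W[...,0]>440)&(W[...,0]<560);print(rect(m))
for lo,hi,y0,y1,nm in((100,140,-180,-80,'vial top'),(110,140,90,190,'handle top')):
    m=(W[...,2]>lo)&(W[...,2]<hi)&(W[...,1]>y0)&(W[...,1]<y1)&(W[...,0]>440)&(W[...,0]<620);print(nm,rect(m))
E
```

```text
[[ 0.     0.93   0.368]
 [-0.     0.368 -0.93 ]
 [-1.     0.     0.   ]]
(((549.7337646484375, -182.93768310546875), (148.9200439453125, 197.0875244140625), 8.299954414367676), np.float64(75.7331853555357))
(((505.4304504394531, 136.40805053710938), (46.67638397216797, 46.07612228393555), 24.090147018432617), np.float64(70.16336934505476))
vial top (((543.6217651367188, -133.34906005859375), (25.507404327392578, 24.537078857421875), 45.332008361816406), np.float64(123.85798823594021))
handle top (((505.2104797363281, 136.1504364013672), (18.089027404785156, 18.30955696105957), 23.38817024230957), np.float64(125.0750682985487))
```

View pics/crop1.png

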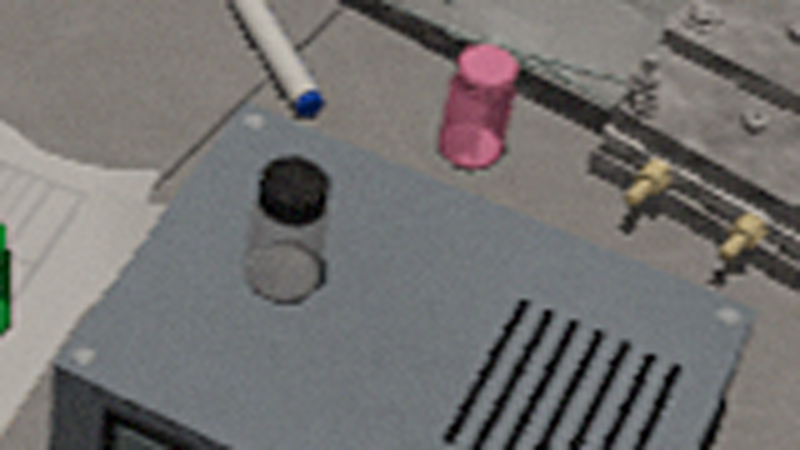

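View pics/crop2.png

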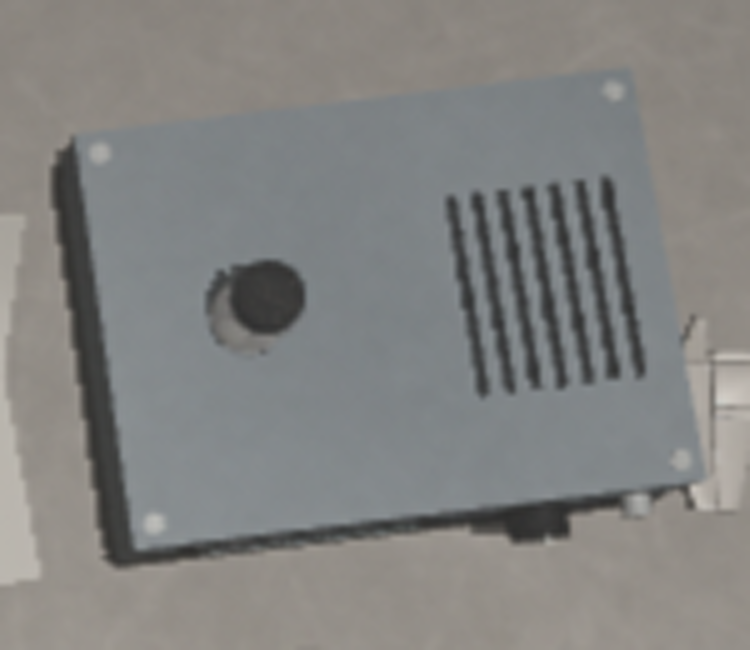

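The crops confirm the clear vial with the black cap, at panel coordinates of about (543.6,-133.3). Its cap is at crop (268,297). The panel fit puts the aperture at about (542.5,-133.5). Next I move above it.

Run:
```python
from h import *
print(rel([543,-133,260]), rel([480,-200,260]))
```

```text
(array([ 0.    ,  0.0001, -0.    ]), array([-0.0771,  0.456 , -0.3016])) (array([ 0.    ,  0.0001, -0.    ]), array([-0.0771,  0.3727, -0.2624]))
```

arm_command(turn=[[0,0,0],[0,0,0],[0,0,0],[0,0,0],[0,0,0],[0,0,0],[0,0,0],[0,0,0],[0,0,0],[0,0,0],[0,0,0],[0,0,0],[0,0,0],[0,0,0],[0,0,0],[0,0,0]], slide=[[-0.03,0,0],[-0.077,0.03,-0.02],[-0.077,0.07,-0.046],[-0.077,0.11,-0.073],[-0.077,0.15,-0.1],[-0.077,0.19,-0.126],[-0.077,0.23,-0.152],[-0.077,0.27,-0.179],[-0.077,0.31,-0.205],[-0.077,0.35,-0.232],[-0.077,0.39,-0.258],[-0.077,0.42,-0.278],[-0.077,0.44,-0.291],[-0.077,0.456,-0.302],[-0.077,0.456,-0.302],[-0.077,0.456,-0.302]], hand=[-1,-1,-1,-1,-1,-1,-1,-1,-1,-1,-1,-1,-1,-1,-1,-1], newtons=12)

```text
clock: 2.5
position: [542.5, -133.0, 259.7]
tcp_rot: [0.397, 0.585, -0.398, 0.585]
force: [0.6, -1.6, 0.0]
width: 1.002
```

Run:
```python
from h import *
s=monitor.state();print(s["clock"],s["position"],s["joints"].round(2),s["tcp_rot"].round(3),s["force"])
d=get_image("wrist");save(d,"w1.png");print(-np.array(d["R"]).T@d["t"],d["R"])
for l in("aperture","vial","controller"):
    print(l,[(np.round(q["xyz"]),round(q["p"],2),np.round(proj(d,q["xyz"]))) for q in nets.place_of(l,d)[:4]])
```

```text
2.5 [ 542.54341946 -132.96960065  259.71658635] [ 0.42  0.26 -0.33  1.63  0.09  1.26 -1.12] [ 0.397  0.585 -0.398  0.585] [ 0.63358886 -1.60365733  0.02016095]
[ 616.39910611 -102.07207147  461.37240615] [[ 3.68474322e-01 -9.29637635e-01  7.35586875e-04]
 [-8.88393075e-01 -3.51893195e-01  2.94837114e-01]
 [-2.73832830e-01 -1.09293396e-01 -9.55547244e-01]]
aperture [(array([ 541., -131.,   73.]), 0.7, array([283., 168.]))]
vial [(array([ 712., -128.,    0.]), 0.85, array([335.,  19.])), (array([511., -22.,   5.]), 0.79, array([194., 148.])), (array([ 543., -130.,   71.]), 0.78, array([283., 166.])), (array([ 413., -171.,    2.]), 0.72, array([276., 252.]))]
controller [(array([ 549., -184.,   -0.]), 0.81, array([323., 165.]))]
```

View pics/w1.png

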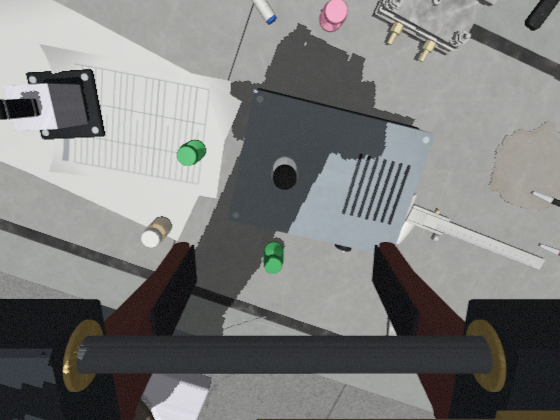

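The wrist view shows the vial cap at (285,176), and the finger tips at (190,250) and (380,250). I'll measure the cap with wrist depth and check it against the top view.

```bash
cat >> h.py <<'E'
def world(t):
    v,u=np.indices(t["depth"].shape)
    c=np.stack([(u-t["cx"])/t["fx"]*t["depth"],(v-t["cy"])/t["fy"]*t["depth"],t["depth"]],-1)-t["t"]
    return c@np.array(t["R"])
def rect(W,box):
    x0,x1,y0,y1,z0,z1=box
    m=((W[...,0]>x0)&(W[...,0]<x1)&(W[...,1]>y0)&(W[...,1]<y1)&(W[...,2]>z0)&(W[...,2]<z1)).astype(np.uint8)
    n,l,s,_=cv2.connectedComponentsWithStats(m)
    if n<2: return None
    mm=l==1+np.argmax(s[1:,4]);r=cv2.minAreaRect(W[mm][:,:2].astype(np.float32))
    return np.round(r[0],1),np.round(r[1],1),round(r[2],1),W[mm][:,2].mean().round(1),mm.sum()
E
python3 - <<'E'
from h import *
d=get_image("wrist");W=world(d)
print("cap",rect(W,(510,580,-170,-100,115,140)),"panel",rect(W,(440,680,-320,-40,66,84)))
im=d["img"].astype(int);m=((im.sum(2)<110)).astype(np.uint8);m[:155]=0;m[195:]=0;m[:,:260]=0;m[:,312:]=0
n,l,s,c=cv2.connectedComponentsWithStats(m);print(s[1:],c[1:]);k=1+np.argmax(s[1:,4]);print(atz(d,*c[k],125))
save(d,"w1c.png",(140,220,240,340),6)
print(rel([543,-133.3,86]))
E
```

```text
cap (array([ 542.5, -131. ]), array([22.5, 22.3]), 22.6, np.float64(123.8), np.int64(479)) panel (array([ 548.2, -180.1]), array([146.6, 196.3]), 8.3, np.float64(74.9), np.int64(22335))
[[272 164  23  25 444]] [[283.36711712 176.10585586]]
[ 543.83117995 -131.39095262  125.        ]
(array([-0.    ,  0.0004,  0.0001]), array([ 0.174 ,  0.0008, -0.0003]))
```

View pics/w1c.png

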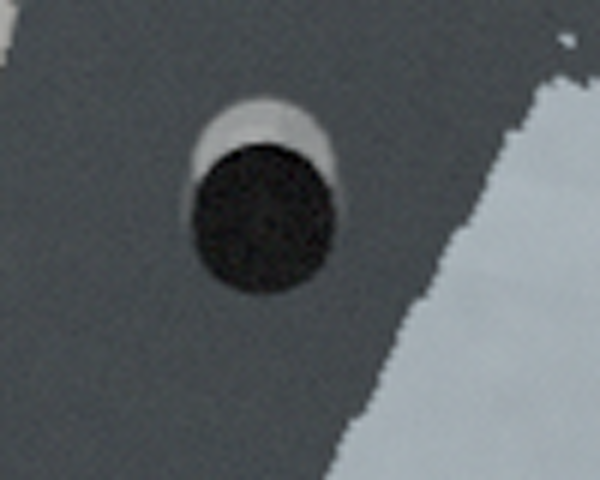

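The two measurements average to a vial centre of about (543,-132.2), with the cap top at z≈124. I descend and grip gently.

arm_command(turn=[[0,0,0],[0,0,0],[0,0,0],[0,0,0],[0,0,0],[0,0,0],[0,0,0],[0,0,0],[0,0,0],[0,0,0],[0,0,0],[0,0,0],[0,0,0],[0,0,0],[0,0,0],[0,0,0],[0,0,0]], slide=[[0.03,0.001,-0.001],[0.06,0.001,-0.001],[0.09,0.001,-0.001],[0.12,0.001,-0.001],[0.15,0.001,-0.001],[0.165,0.001,-0.001],[0.172,0.001,-0.001],[0.172,0.001,-0.001],[0.172,0.001,-0.001],[0.172,0.001,-0.001],[0.172,0.001,-0.001],[0.172,0.001,-0.001],[0.172,0.001,-0.001],[0.172,0.001,-0.001],[0.172,0.001,-0.001],[0.172,0.001,-0.001],[0.172,0.001,-0.001]], hand=[-1,-1,-1,-1,-1,-0.7,-0.4,-0.1,0.1,0.2,0.3,0.4,0.6,0.8,1,1,1], newtons=12)

```text
clock: 4.45
position: [543.4, -131.2, 87.8]
tcp_rot: [0.397, 0.585, -0.398, 0.585]
force: [0.2, 0.0, -0.1]
width: 0.008
```

Run:
```python
from h import *
s=monitor.state();print(s["clock"],s["position"],s["width"]*88,s["force"])
print(rel([543,-132.5,200]),rel([620,45,200]),rel([620,45,12]))
```

```text
4.45 [ 543.36052139 -131.22741857   87.78819427] 0.705269486100534 [ 0.18671106  0.01536333 -0.07769345]
(array([ 0.    , -0.0001,  0.0001]), array([-0.1122, -0.0008,  0.001 ])) (array([ 0.    , -0.0001,  0.0001]), array([-0.1122,  0.1361, -0.1357])) (array([ 0.    , -0.0001,  0.0001]), array([ 0.0758,  0.1361, -0.1357]))
```

The fingers shut fully, so they hold nothing. I look before doing anything else.

Run:
```python
from h import *
d=get_image("wrist");save(d,"w2.png")
s=get_image("scene");save(s,"s2.png",(180,300,260,440),4)
for l in ("vial",): print([(np.round(q["xyz"]),round(q["p"],2)) for q in nets.place_of(l,s)])
```

```text
[(array([ 414., -171.,   -2.]), 0.89), (array([ 545., -132.,   76.]), 0.64), (array([512., -17.,  -4.]), 0.53), (array([ 711., -122.,   -1.]), 0.5)]
```

View pics/w2.png

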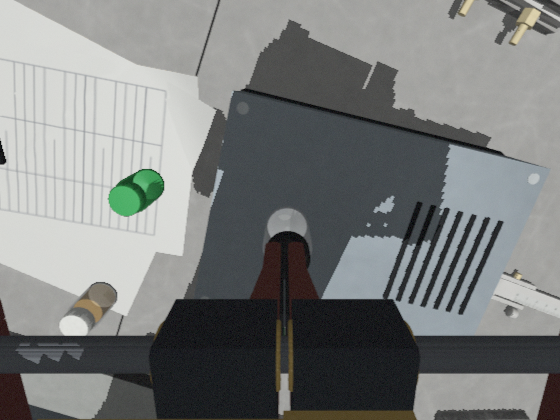

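View pics/s2.png

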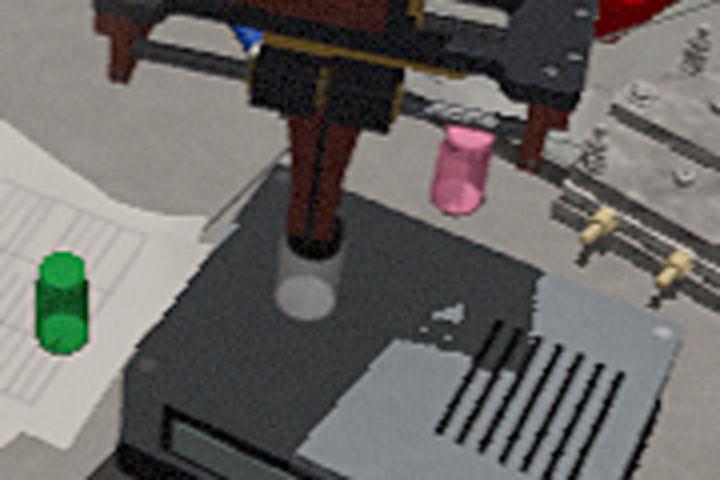

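Run:
```python
from h import *
st=monitor.state();print(st["position"],st["joints"].round(3),st["width"],st["clock"])
for n in("wrist","scene","top"):
    d=get_image(n);print(n,"TCP px",proj(d,st["position"]),"cap",proj(d,[543,-132,125]),"base",proj(d,[543,-132,75]), "cam",-np.array(d["R"]).T@d["t"])
    if n=="wrist": W=world(d);print([ (v,u,W[v,u].round(0)) for v,u in((210,287),(225,287),(235,287),(245,285),(255,275),(255,300),(275,275),(290,275))]);save(d,"w3.png",(180,300,230,350),6)
    if n=="scene": save(d,"s3.png",(200,270,300,380),9)
```

```text
[ 543.39061195 -131.26323324   87.79557799] [ 0.391  0.423 -0.311  1.844  0.161  0.899 -1.189] 0.004159490217171828 4.6
wrist TCP px (np.float64(286.2966990269292), np.float64(230.77758788370238)) cap (np.float64(287.8666080533957), np.float64(259.4174045037338)) base (np.float64(287.01617873426494), np.float64(224.24121164206568)) cam [ 617.17554087 -100.45578791  289.51181616]
[(210, 287, array([ 555., -127.,   85.])), (225, 287, array([ 555., -127.,  110.])), (235, 287, array([ 553., -128.,  120.])), (245, 285, array([ 551., -127.,  127.])), (255, 275, array([ 551., -123.,  142.])), (255, 300, array([ 555., -133.,  142.])), (275, 275, array([ 551., -123.,  161.])), (290, 275, array([ 551., -123.,  171.]))]
scene TCP px (np.float64(336.08495958668425), np.float64(250.15975437102702)) cap (np.float64(338.52684493980684), np.float64(235.58523916845448)) base (np.float64(335.5906165706766), np.float64(255.3957361701523)) cam [  91.86143797 -366.99975136  653.03730525]
top TCP px (np.float64(377.83437165465955), np.float64(222.92984724686616)) cap (np.float64(382.0316881124777), np.float64(219.4855227396484)) base (np.float64(377.05078835016377), np.float64(224.3617194615166)) cam [398.75755332  11.00909848 953.57051938]
```

View pics/w3.png

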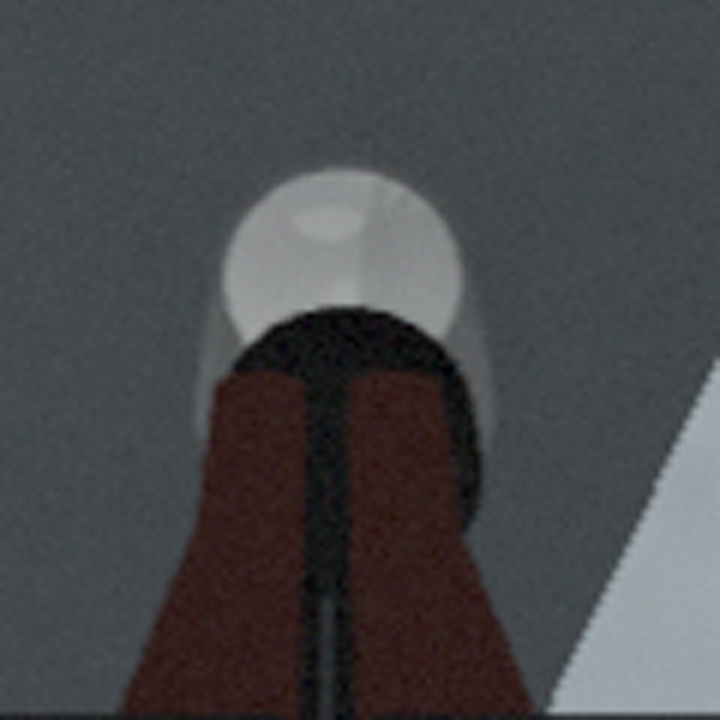

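View pics/s3.png

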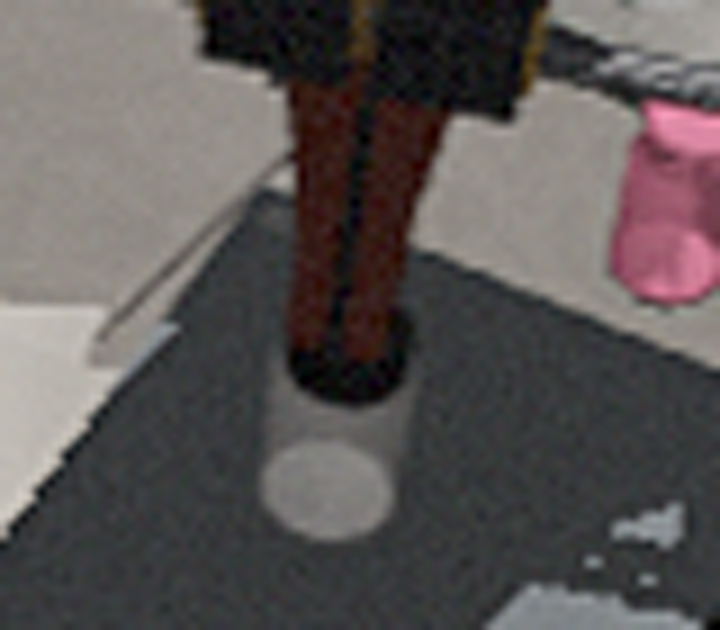

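The closed fingers end about where the cap top is, at wrist (288,242). Depth there gives z≈127, although the reported TCP is at z=88. It looks as if the fingers really end well above the stated TCP. I retreat upward, reopen, and measure the finger tips themselves.

arm_command(turn=[[0,0,0],[0,0,0],[0,0,0],[0,0,0],[0,0,0],[0,0,0]], slide=[[-0.02,0,0],[-0.05,0,0],[-0.08,0,0],[-0.08,0,0],[-0.08,0,0],[-0.08,0,0]], hand=[1,1,1,1,1,1])

```text
clock: 5.35
position: [542.6, -131.2, 166.8]
tcp_rot: [0.397, 0.585, -0.398, 0.584]
force: [0.0, 0.1, -0.3]
width: 0.003
```

Run:
```python
from h import *
st=monitor.state();p=st["position"];R=Ro.from_quat(st["tcp_rot"]).as_matrix();print(p,st["width"],st["force"])
d=get_image("wrist");save(d,"w4.png",(150,300,180,400),3.5);W=world(d)
T=(W-p)@R
print("TCPpx",proj(d,p))
for v in range(190,300,5): print(v,[T[v,u].round(0) for u in(272,283,287,300)])
s=get_image("scene");Ws=world(s);save(s,"s4.png",(150,290,270,450),4);print("TCPpx",proj(s,p))
u,v=map(int,proj(s,p)); Ts=(Ws-p)@R
for vv in range(v-30,v+12,3): print(vv,Ts[vv,u].round(0))
```

```text
[ 542.64350341 -131.23903497  166.81356451] 0.0033409858758912223 [ 0.04969799  0.08104098 -0.29476089]
TCPpx (np.float64(286.2998205325077), np.float64(230.81148633132295))
190 [array([ 64.,   8., -10.]), array([53., 11., -2.]), array([51., 11.,  1.]), array([64.,  8., 11.])]
195 [array([ 56.,   6., -10.]), array([42., 10., -2.]), array([41., 10.,  1.]), array([55.,  7., 10.])]
200 [array([ 47.,   5., -10.]), array([43.,  6., -2.]), array([42.,  7.,  1.]), array([45.,  6., 10.])]
205 [array([ 42.,   3., -10.]), array([42.,  3., -2.]), array([43.,  3.,  1.]), array([43.,  3., 10.])]
210 [array([ 42.,  -1., -10.]), array([42., -1., -2.]), array([43., -1.,  1.]), array([42., -1., 10.])]
215 [array([ 43.,  -5., -10.]), array([42., -5., -2.]), array([43., -5.,  1.]), array([42., -4., 10.])]
220 [array([ 92., -27., -12.]), array([42., -8., -2.]), array([41., -8.,  1.]), array([ 91., -26.,  12.])]
225 [array([ 92., -31., -12.]), array([ 91., -31.,  -2.]), array([ 92., -31.,   1.]), array([ 93., -31.,  13.])]
230 [array([ 93., -36., -12.]), array([ 93., -36.,  -2.]), array([ 93., -36.,   1.
[... 1164 characters left out ...]
 [array([-80.,  10.,  -6.]), array([-50.,  -8.,  -2.]), array([-78.,   8.,  -0.]), array([-81.,  10.,   5.])]
290 [array([-84.,  10.,  -6.]), array([-51., -10.,  -2.]), array([-82.,   9.,  -0.]), array([-84.,  10.,   4.])]
295 [array([-87.,  10.,  -6.]), array([ 136., -127.,   -2.]), array([-84.,   8.,  -0.]), array([-87.,  10.,   4.])]
TCPpx (np.float64(340.67922336925585), np.float64(217.42435675787908))
187 [-70. -10.  -6.]
190 [-64. -10.  -6.]
193 [-59. -11.  -5.]
196 [-52.  -9.  -5.]
199 [-48. -11.  -4.]
202 [-41. -10.  -3.]
205 [167. 212. -28.]
208 [169. 205. -26.]
211 [167. 194. -24.]
214 [154. 171. -20.]
217 [156. 163. -19.]
220 [155. 154. -17.]
223 [165. 155. -16.]
226 [94. 75. -7.]
```

View pics/w4.png

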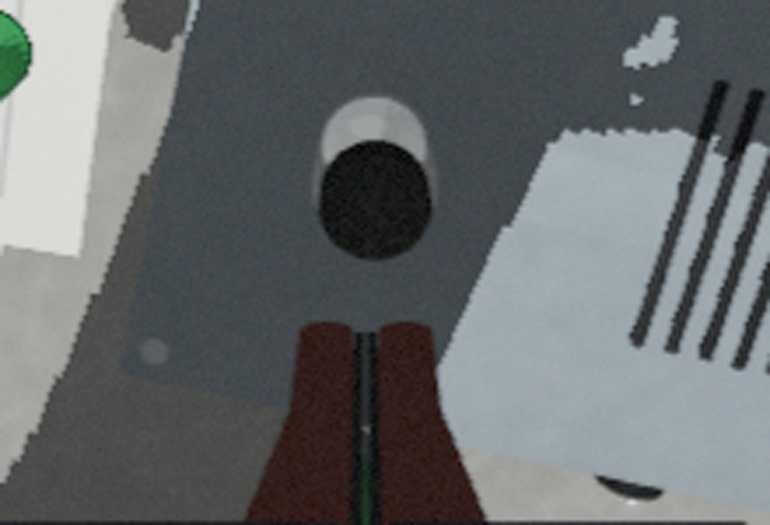

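View pics/s4.png

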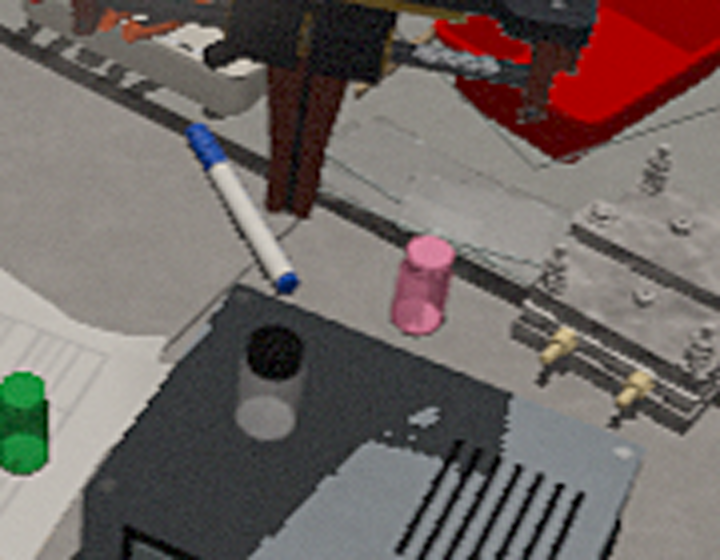

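Both views agree that the fingers really end about 40 mm short of the reported TCP. In tool x the tips are at ≈-40 (wrist depth) and -38 to -41 (scene), with no sideways error. From here I take the true TCP as the reported TCP raised by 40 mm. The vial is still upright and undisturbed, with its cap at wrist crop (375,200). I'll recheck its place and open again.

arm_command(turn=[[0,0,0],[0,0,0],[0,0,0],[0,0,0],[0,0,0],[0,0,0]], slide=[[0,0,0],[0,0,0],[0,0,0],[0,0,0],[0,0,0],[0,0,0]], hand=[-0.6,-0.6,-0.6,-0.6,-0.6,-0.6])

```text
clock: 6.05
position: [543.4, -131.3, 167.9]
tcp_rot: [0.398, 0.585, -0.398, 0.585]
force: [-0.2, 0.2, 0.1]
width: 0.512
```

Run:
```python
from h import *
st=monitor.state();p=st["position"];R=Ro.from_quat(st["tcp_rot"]).as_matrix();print(p,st["width"],st["clock"])
d=get_image("wrist");save(d,"w5.png");W=world(d);T=(W-p)@R
print("cap",rect(W,(510,580,-170,-100,115,140)))
m=(T[...,0]<-30)&(T[...,0]>-60)&(abs(T[...,1])<12)&(abs(T[...,2])<70)
for s in(-1,1):
    q=T[m&(T[...,2]*s>0)];print(q.shape,q.min(0).round(1),q.max(0).round(1),np.percentile(q[:,0],[95,98,99.5]).round(1))
im=d["img"].astype(int);m=(im.sum(2)<110).astype(np.uint8);m[:170]=0;m[235:]=0;m[:,250:330]=m[:,250:330];m[:,:250]=0;m[:,330:]=0
n,l,s,c=cv2.connectedComponentsWithStats(m);k=1+np.argmax(s[1:,4]);print(s[k],c[k],atz(d,*c[k],125))
```

```text
[ 543.41760244 -131.26870313  167.86506536] 0.5119345850281233 6.05
cap (array([ 542.6, -131.4]), array([23. , 22.7]), 23.7, np.float64(123.7), np.int64(866))
(624, 3) [-60.  -11.  -33.2] [-38.9  10.6 -23.9] [-41.  -40.2 -39.3]
(621, 3) [-60.  -11.3  20.6] [-38.8  10.7  29.9] [-41.2 -40.2 -39.4]
[271 191  31  34 827] [286.13784764 207.47521161] [ 544.22035695 -131.13809918  125.        ]
```

View pics/w5.png

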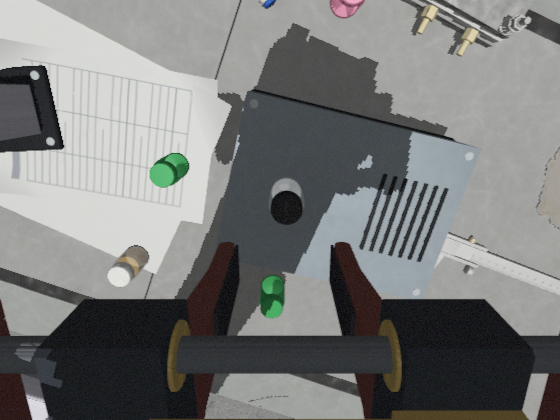

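The finger tips are at -40 on both sides, and the vial is centred under the tool at (543.4,-131.3). I descend 122 mm so the true tip is at about z=86, then grip.

arm_command(turn=[[0,0,0],[0,0,0],[0,0,0],[0,0,0],[0,0,0],[0,0,0],[0,0,0],[0,0,0],[0,0,0],[0,0,0],[0,0,0],[0,0,0],[0,0,0],[0,0,0],[0,0,0]], slide=[[0.02,0,0],[0.05,0,0],[0.08,0,0],[0.105,0,0],[0.117,0,0],[0.121,0,0],[0.121,0,0],[0.121,0,0],[0.121,0,0],[0.121,0,0],[0.121,0,0],[0.121,0,0],[0.121,0,0],[0.121,0,0],[0.121,0,0]], hand=[-0.6,-0.6,-0.6,-0.6,-0.4,-0.2,0.1,0.3,0.4,0.5,0.6,0.8,1,1,1], newtons=12)

```text
clock: 7.6
position: [544.1, -131.4, 47.7]
tcp_rot: [0.398, 0.584, -0.397, 0.585]
force: [-0.4, -1.0, 4.9]
width: 0.3
```

Run:
```python
from h import *
s=monitor.state();print(s["clock"],s["position"],s["width"]*88,s["force"])
d=get_image("wrist");save(d,"w6.png")
q=get_image("scene");save(q,"s6.png",(180,300,260,440),4)
```

```text
7.6 [ 544.0581066  -131.42988934   47.67400937] 26.423005578923824 [-0.43224185 -0.98986125  4.94972012]
```

View pics/s6.png

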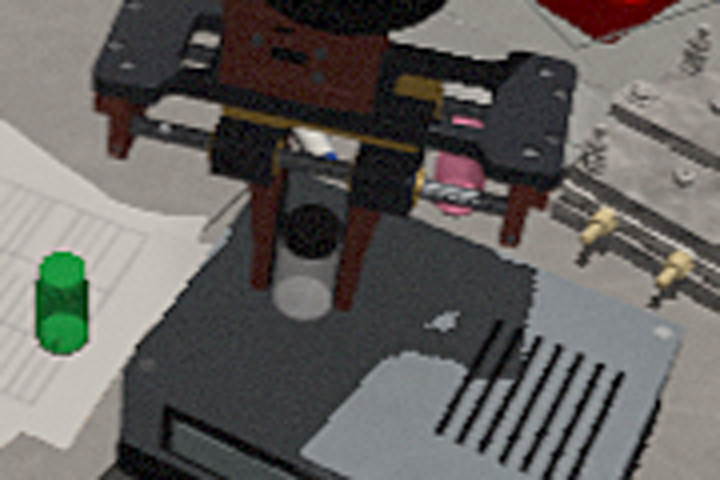

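The fingers hold the vial body at 26.4 mm, the right width. I lift it and carry it to a clear spot near (620,45).

arm_command(turn=[[0,0,0],[0,0,0],[0,0,0],[0,0,0],[0,0,0],[0,0,0],[0,0,0],[0,0,0],[0,0,0],[0,0,0],[0,0,0],[0,0,0],[0,0,0],[0,0,0],[0,0,0],[0,0,0]], slide=[[-0.005,0,0],[-0.02,0,0],[-0.045,0,0],[-0.06,0.01,-0.01],[-0.06,0.025,-0.025],[-0.06,0.045,-0.045],[-0.06,0.065,-0.065],[-0.06,0.085,-0.085],[-0.06,0.105,-0.105],[-0.06,0.12,-0.12],[-0.06,0.13,-0.13],[-0.06,0.136,-0.136],[-0.06,0.136,-0.136],[-0.045,0.136,-0.136],[-0.025,0.136,-0.136],[-0.005,0.136,-0.136]], hand=[1,1,1,1,1,1,1,1,1,1,1,1,1,1,1,1])

```text
clock: 9.3
position: [619.3, 43.3, 50.4]
tcp_rot: [0.398, 0.584, -0.398, 0.585]
force: [0.5, 0.4, -0.6]
width: 0.302
```

Run:
```python
from h import *
s=monitor.state();print(s["clock"],s["position"],s["width"]*88,s["force"],s["joints"].round(2))
q=get_image("scene");save(q,"s7.png",(120,330,180,450),2.8)
d=get_image("wrist");save(d,"w7.png")
W=world(q);print("ap",rect(W,(510,580,-170,-100,115,140)))
a=[(np.round(x["xyz"],1),x["p"]) for x in nets.place_of("aperture",q)];print(a)
```

```text
9.3 [619.33307573  43.32044268  50.43826511] 26.5671249600796 [ 0.5314327   0.42925132 -0.60684986] [ 0.09  0.56 -0.33  1.72  0.22  0.9  -1.53]
ap None
[(array([ 547.9, -129.6,   71.7]), 0.82)]
```

View pics/s7.png

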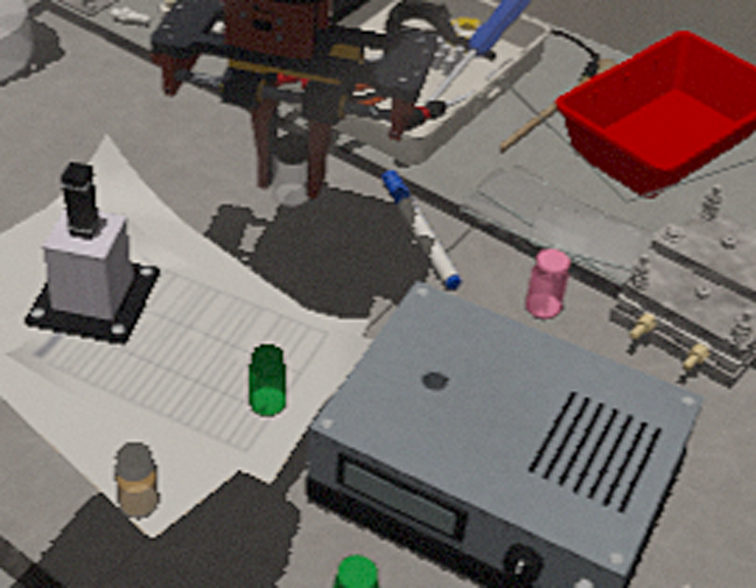

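View pics/w7.png

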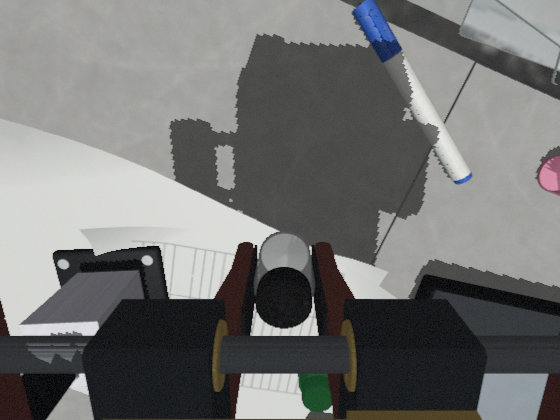

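The vial hangs upright in the fingers, the spot below is free, and the opening is now visible at crop (433,380). I lower it and watch the force.

arm_command(turn=[[0,0,0],[0,0,0],[0,0,0],[0,0,0],[0,0,0],[0,0,0],[0,0,0],[0,0,0]], slide=[[0.02,0,0],[0.045,0,0],[0.06,0,0],[0.07,0,0],[0.074,0,0],[0.076,0,0],[0.077,0,0],[0.077,0,0]], hand=[1,1,1,1,1,1,1,1])

```text
clock: 10.25
position: [620.3, 45.3, -24.6]
tcp_rot: [0.398, 0.585, -0.397, 0.585]
force: [-0.4, 0.3, 0.4]
width: 0.304
```

Run:
```python
from h import *
s=monitor.state();print(s["clock"],s["position"],s["width"]*88,s["force"])
```

```text
10.25 [620.29100797  45.32224336 -24.55317011] 26.747426154819458 [-0.41467876  0.26434946  0.42344483]
```

arm_command(turn=[[0,0,0],[0,0,0],[0,0,0],[0,0,0]], slide=[[0.001,0,0],[0.002,0,0],[0.003,0,0],[0.003,0,0]], hand=[1,1,1,1])

```text
clock: 10.65
position: [620.2, 45.2, -27.3]
tcp_rot: [0.398, 0.585, -0.397, 0.585]
force: [-1.9, -1.0, 6.7]
width: 0.299
```

Run:
```python
from h import *
d=get_image("wrist");save(d,"w8.png",(180,340,200,380),4)
s=get_image("scene");save(s,"s8.png",(140,210,240,330),8)
print(monitor.state()["force"],monitor.state()["position"])
```

```text
[-2.58638509 -1.21755517  7.12019898] [620.17955075  45.21077536 -27.25304595]
```

View pics/s8.png

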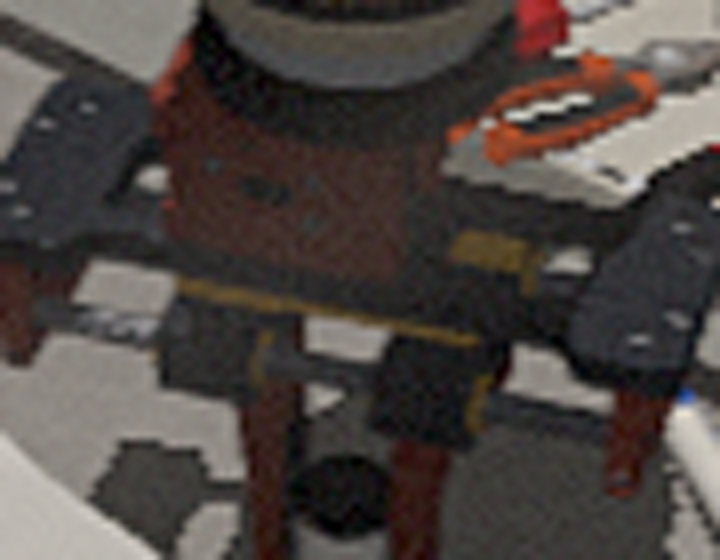

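Contact is 7 N at the expected height. I ease off half a millimetre, open slowly, then rise.

arm_command(turn=[[0,0,0],[0,0,0],[0,0,0],[0,0,0],[0,0,0],[0,0,0],[0,0,0],[0,0,0],[0,0,0],[0,0,0],[0,0,0],[0,0,0]], slide=[[-0.0005,0,0],[-0.0005,0,0],[-0.0005,0,0],[-0.0005,0,0],[-0.0005,0,0],[-0.0005,0,0],[-0.02,0,0],[-0.05,0,0],[-0.09,0,0],[-0.13,0,0],[-0.16,0,0],[-0.16,0,0]], hand=[1,0.3,0.2,0.1,0,-0.1,-0.2,-0.3,-0.3,-0.3,-0.3,-0.3])

```text
clock: 11.95
position: [622.7, 45.8, 136.9]
tcp_rot: [0.399, 0.583, -0.396, 0.587]
force: [0.8, 0.3, 0.0]
width: 0.648
```

Run:
```python
from h import *
st=monitor.state();print(st["clock"],st["position"],st["width"]*88,st["force"])
d=get_image("wrist");save(d,"w9.png")
W=world(d);print("vialcap",rect(W,(590,650,10,80,40,60)))
s=get_image("scene");save(s,"s9.png",(120,330,180,450),2.8)
t=get_image("top");Wt=world(t)
print("handle",rect(Wt,(440,570,90,190,110,140)),"block",rect(Wt,(440,570,90,190,60,80)))
print([ (np.round(x["xyz"],1),x["p"]) for x in nets.place_of("aperture",t)]);save(t,"t9.png",(160,290,330,480),5)
```

```text
11.95 [622.74445637  45.80155519 136.88694992] 57.00511099261725 [0.82741168 0.25916875 0.02716665]
vialcap (array([618.2,  46.1]), array([22.8, 21.9]), 21.1, np.float64(48.8), np.int64(629))
handle (array([505.2, 136.3]), array([18.5, 18.1]), 24.7, np.float64(124.0), np.int64(139)) block (array([505.3, 136.5]), array([46.6, 46.5]), 23.8, np.float64(70.3), np.int64(546))
[]
```

View pics/w9.png

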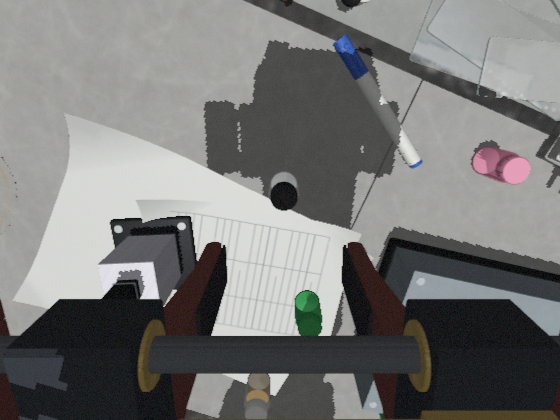

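View pics/t9.png

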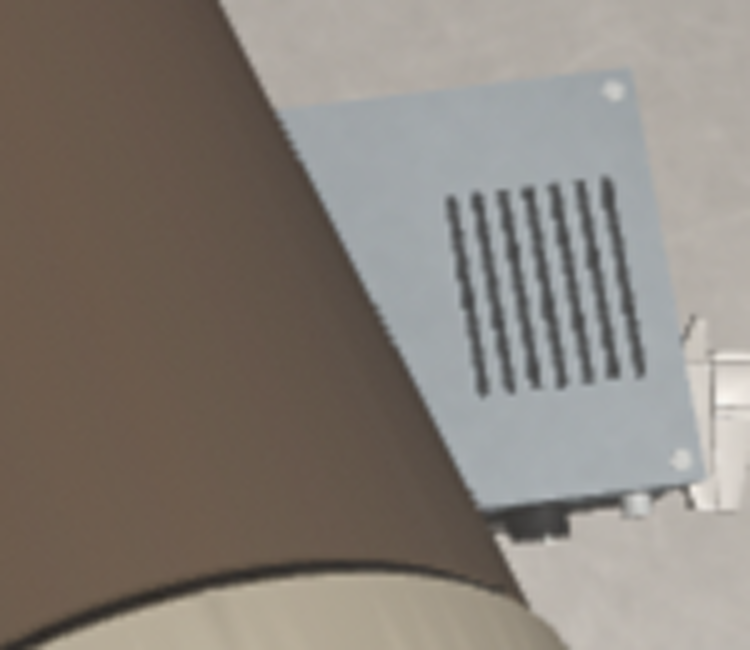

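The vial stands upright at (618,46), with its cap at wrist (284,192) and height 49 mm. The stylus handle is at about (505.2,136.3), yaw 24°. Next I go above it.

Run:
```python
from h import *
print(rel([505.3,136.3,150],np.deg2rad(114)))
```

```text
(array([-0.0421, -0.0005,  0.0021]), array([-0.0193, -0.0721, -0.1267]))
```

arm_command(turn=[[0,0,0],[-0.02,0,0],[-0.04,0,0],[-0.042,0,0],[-0.042,0,0],[-0.042,0,0],[-0.042,0,0],[-0.042,0,0]], slide=[[-0.015,-0.01,-0.02],[-0.019,-0.025,-0.045],[-0.019,-0.045,-0.075],[-0.019,-0.06,-0.1],[-0.019,-0.068,-0.118],[-0.019,-0.072,-0.127],[-0.019,-0.072,-0.127],[-0.019,-0.072,-0.127]], hand=[-0.3,-0.3,-0.3,-0.3,-0.3,-0.3,-0.3,-0.3])

```text
clock: 12.95
position: [506.6, 136.0, 150.3]
tcp_rot: [0.385, 0.593, -0.386, 0.593]
force: [0.4, -1.8, 0.6]
width: 0.647
```

Run:
```python
from h import *
st=monitor.state();print(st["clock"],st["position"],st["width"]*88,st["joints"].round(2))
d=get_image("wrist");save(d,"w10.png");W=world(d)
print("handle",rect(W,(470,550,100,170,112,140)),"block",rect(W,(440,570,90,190,60,80)))
t=get_image("top");save(t,"t10.png",(160,290,330,480),5);Wt=world(t);print("panel",rect(Wt,(440,680,-320,-40,66,84)))
print([ (np.round(x["xyz"],1),x["p"]) for x in nets.place_of("aperture",t)])
print(rel([505.3,136.3,44],np.deg2rad(114)))
```

```text
12.95 [506.64543876 136.04734495 150.29411568] 56.93481304657385 [-0.01  0.31 -0.42  1.86  0.15  1.01 -1.65]
handle (array([503.3, 139.8]), array([18.8, 17.7]), 24.1, np.float64(123.5), np.int64(787)) block (array([502.9, 139.3]), array([46.7, 46. ]), 24.2, np.float64(69.7), np.int64(2350))
panel (array([ 549.5, -183. ]), array([149.4, 197.5]), 8.3, np.float64(75.7), np.int64(9646))
[(array([ 538.1, -132.8,   73.5]), 0.93)]
(array([-0.0017,  0.0001,  0.0004]), array([ 0.1065, -0.0012, -0.0011]))
```

View pics/w10.png

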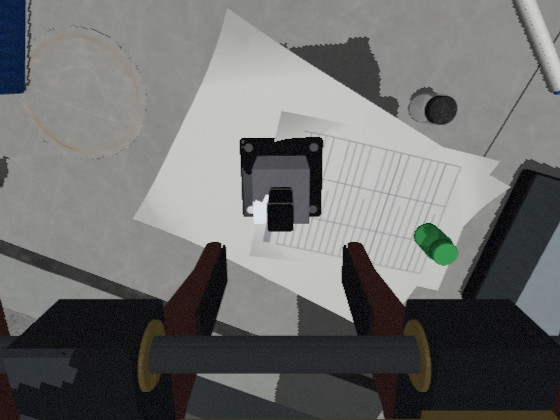

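View pics/t10.png

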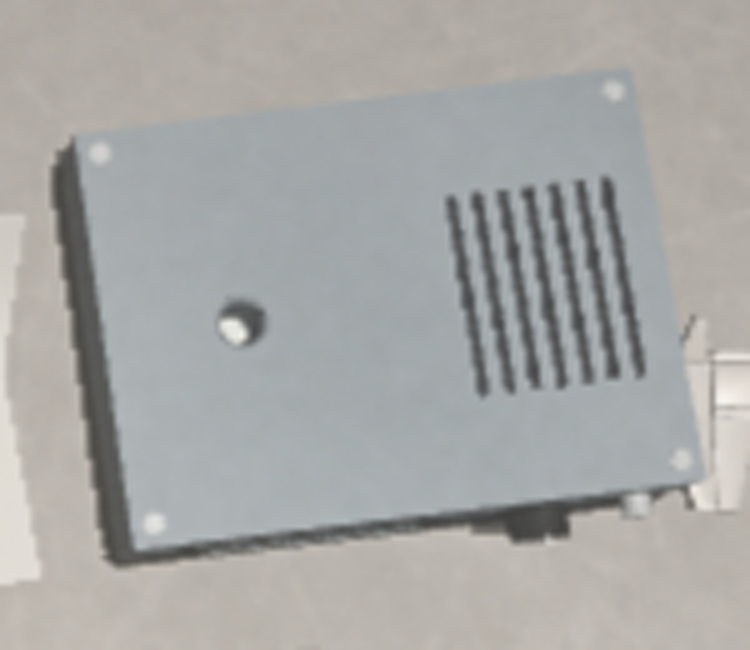

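The handle top is at wrist (281,218), and the opening with its white button shows at top crop (241,323). The two views of the handle differ by about 3 mm, so I aim midway at (504.3,138), descend and close. The jaws and the bore's clearance take up the rest.

arm_command(turn=[[0,0,0],[0,0,0],[0,0,0],[0,0,0],[0,0,0],[0,0,0],[0,0,0],[0,0,0],[0,0,0],[0,0,0],[0,0,0],[0,0,0],[0,0,0],[0,0,0],[0,0,0]], slide=[[0.02,-0.001,-0.003],[0.05,-0.001,-0.003],[0.08,-0.001,-0.003],[0.1,-0.001,-0.003],[0.106,-0.001,-0.003],[0.106,-0.001,-0.003],[0.106,-0.001,-0.003],[0.106,-0.001,-0.003],[0.106,-0.001,-0.003],[0.106,-0.001,-0.003],[0.106,-0.001,-0.003],[0.106,-0.001,-0.003],[0.106,-0.001,-0.003],[0.106,-0.001,-0.003],[0.106,-0.001,-0.003]], hand=[-0.3,-0.3,-0.3,-0.3,-0.2,0,0.2,0.4,0.5,0.6,0.8,1,1,1,1], newtons=15)

```text
clock: 14.6
position: [504.4, 139.2, 45.4]
tcp_rot: [0.385, 0.593, -0.385, 0.593]
force: [-1.1, -0.8, 6.2]
width: 0.207
```

Run:
```python
from h import *
st=monitor.state();p=st["position"];R=Ro.from_quat(st["tcp_rot"]).as_matrix()
print(st["clock"],p,st["width"]*88,st["force"])
d=get_image("wrist");save(d,"w11.png",(150,350,180,400),3.5)
s=get_image("scene");save(s,"s11.png",(140,250,160,280),5)
```

```text
14.6 [504.43560558 139.20183489  45.44367407] 18.23974186948523 [-1.05694458 -0.84989772  6.18625567]
```

View pics/w11.png

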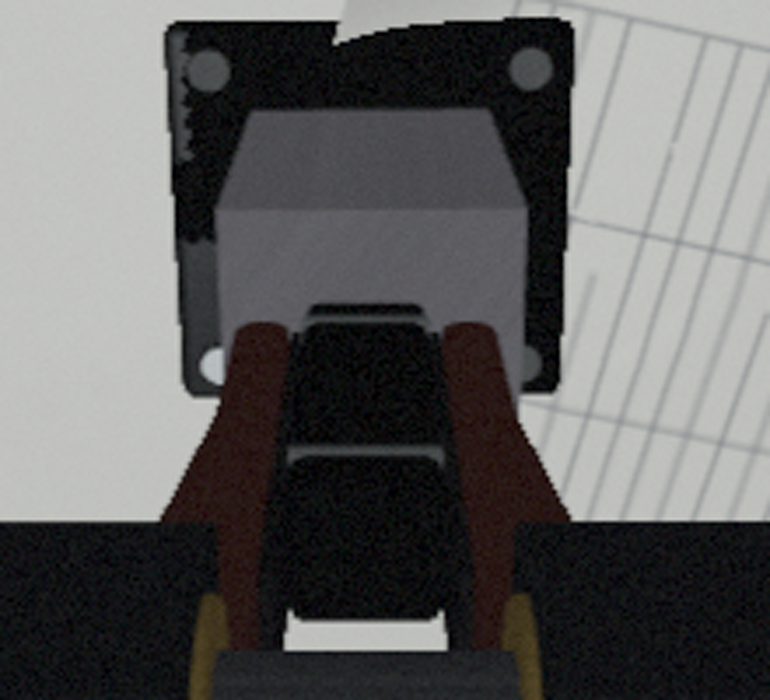

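View pics/s11.png

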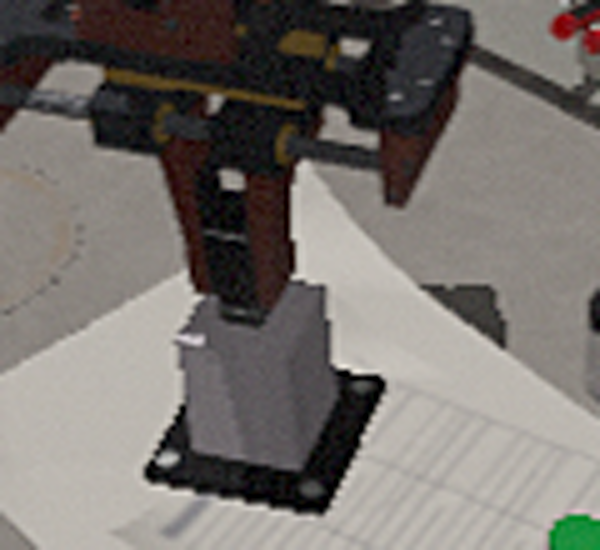

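Gripped at 18.2 mm, the handle's width, with the tool square on it. The wrist estimate agrees with the tool position, while the top camera reads about 3 mm low in y. For the aperture I'll use the wrist camera. I firm the grip and lift.

arm_command(turn=[[0,0,0],[0,0,0],[0,0,0],[0,0,0],[0,0,0],[0,0,0],[0,0,0],[0,0,0],[0,0,0],[0,0,0]], slide=[[0,0,0],[0,0,0],[-0.005,0,0],[-0.02,0,0],[-0.04,0,0],[-0.06,0,0],[-0.085,0,0],[-0.11,0,0],[-0.12,0,0],[-0.12,0,0]], hand=[1,1,1,1,1,1,1,1,1,1], newtons=45)

```text
clock: 15.7
position: [504.7, 139.4, 165.9]
tcp_rot: [0.386, 0.592, -0.385, 0.594]
force: [0.0, -0.5, -0.5]
width: 0.205
```

Run:
```python
from h import *
st=monitor.state();print(st["clock"],st["position"],st["width"]*88,st["force"])
s=get_image("scene");save(s,"s12.png",(100,260,140,300),4.5)
# target: hover offset so hole visible; aperture wrist est (541.5,-131)
print(rel([541.5,-131,165]))
```

```text
15.7 [504.70069615 139.44801269 165.94897526] 18.046784991836084 [ 0.00778164 -0.50136652 -0.51849388]
(array([ 0.    ,  0.0002, -0.0004]), array([-0.0003, -0.0756,  0.262 ]))
```

View pics/s12.png

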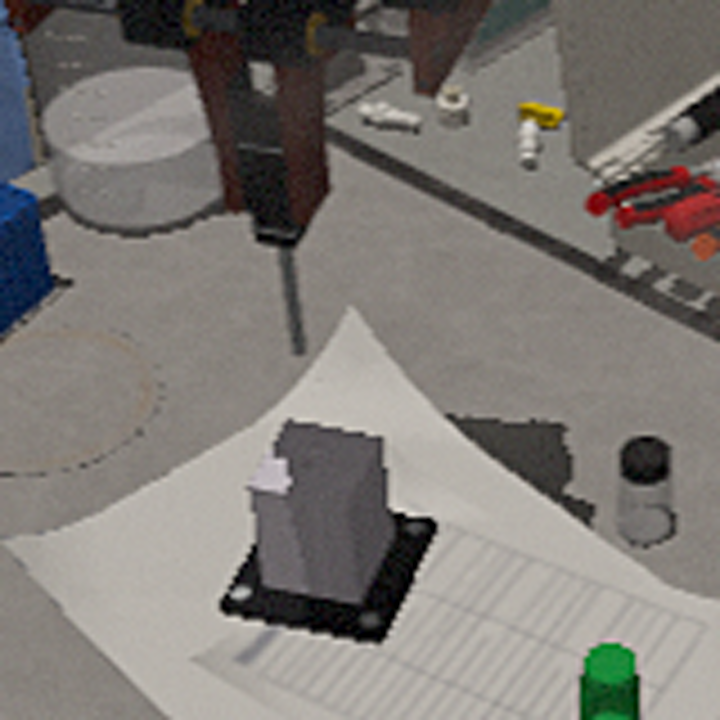

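The stylus is free of the stand, with its shaft at crop (295,290). The tip sits 35.4 mm below the reported z. I move it over the opening.

arm_command(turn=[[0,0,0],[0,0,0],[0,0,0],[0,0,0],[0,0,0],[0,0,0],[0,0,0],[0,0,0],[0,0,0],[0,0,0],[0,0,0],[0,0,0]], slide=[[0,-0.005,0.018],[0,-0.014,0.048],[0,-0.023,0.08],[0,-0.033,0.115],[0,-0.043,0.15],[0,-0.053,0.185],[0,-0.062,0.215],[0,-0.069,0.24],[0,-0.073,0.255],[0,-0.0755,0.262],[0,-0.0755,0.262],[0,-0.0755,0.262]], hand=[1,1,1,1,1,1,1,1,1,1,1,1])

```text
clock: 16.95
position: [541.5, -129.3, 164.5]
tcp_rot: [0.385, 0.594, -0.385, 0.593]
force: [0.2, -0.1, -0.2]
width: 0.201
```

Run:
```python
from h import *
st=monitor.state();print(st["clock"],st["position"],st["width"]*88,st["force"],st["joints"].round(2))
p=st["position"]
d=get_image("wrist");save(d,"w13.png",(130,290,190,390),4);W=world(d)
print("panel",rect(W,(440,680,-320,-40,66,84)),"TCPpx",proj(d,p),"tip est",proj(d,p-[0,0,35.4]))
s=get_image("scene");save(s,"s13.png",(180,290,280,400),6)
print("scene tip est",proj(s,p-[0,0,35.4]))
for q in(d,s): print([ (np.round(x["xyz"],1),x["p"]) for x in nets.place_of("aperture",q)])
```

```text
16.95 [ 541.47066096 -129.30612598  164.52293669] 17.65358496134331 [ 0.23467196 -0.1497219  -0.15826964] [ 0.38  0.33 -0.3   1.77  0.11  1.06 -1.1 ]
panel (array([ 548.1, -180.3]), array([146.7, 196.7]), 8.3, np.float64(74.9), np.int64(34892)) TCPpx (np.float64(286.37141861004915), np.float64(230.86311813082892)) tip est (np.float64(286.06818066740755), np.float64(211.94657114821746))
scene tip est (np.float64(336.8999636546098), np.float64(233.62906485438324))
[(array([ 542.6, -131.3,   70.8]), 0.88), (array([ 543.1, -131.6,  129.4]), 0.51)]
[(array([ 547.5, -129.9,   76. ]), 0.86)]
```

View pics/w13.png

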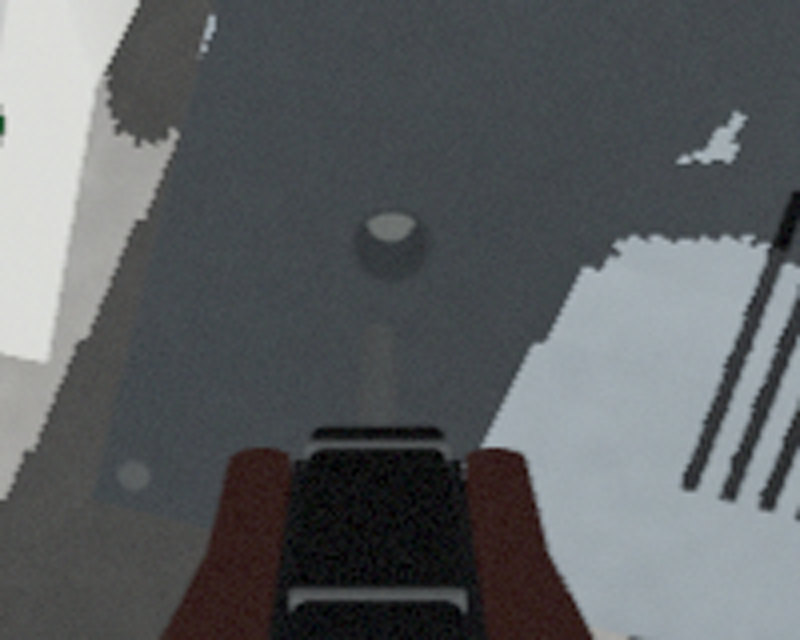

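View pics/s13.png

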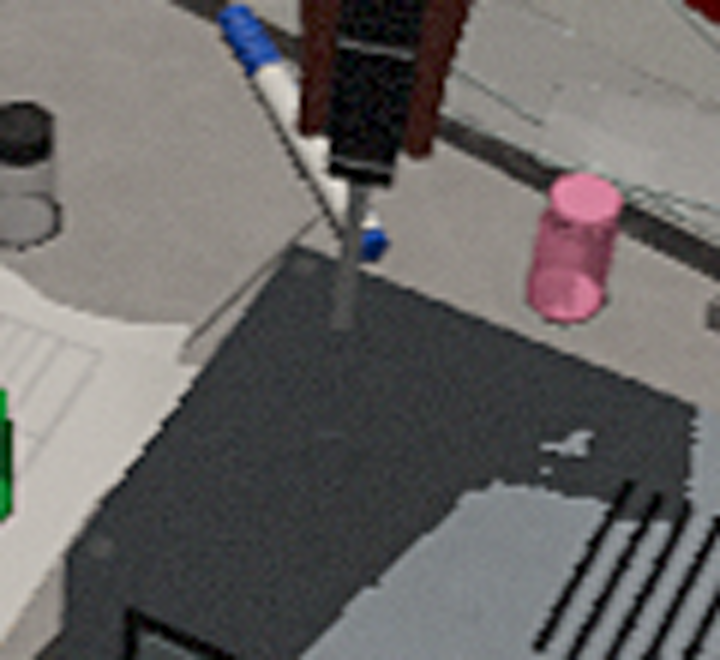

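Run:
```python
from h import *
st=monitor.state();p=st["position"];R=Ro.from_quat(st["tcp_rot"]).as_matrix();print(p)
d=get_image("wrist");g=cv2.cvtColor(d["img"],cv2.COLOR_RGB2GRAY)
c=g[170:250,250:330].astype(float);c=np.clip((c-40)*3,0,255).astype(np.uint8)
c=cv2.resize(c,None,fx=8,fy=8,interpolation=cv2.INTER_CUBIC);cv2.imwrite("pics/w14.png",c)
dd=d["depth"];W=world(d);T=(W-p)@R
# shaft points: height between 100 and 170, near
m=(T[...,0]>0)&(T[...,0]<37)&(abs(T[...,1])<15)&(abs(T[...,2])<15);q=T[m];print(len(q));
for a in range(0,37,5):
    k=q[(q[:,0]>=a)&(q[:,0]<a+5)]
    if len(k):print(a,k.min(0).round(1),k.max(0).round(1),k.mean(0).round(1))
hole=atz(d,287.8,191.5,75);tip=atz(d,284.9,211.5,p[2]-35.4);print("hole",hole,"tip",tip,"diff tool",R.T@(hole-tip))
```

```text
[ 541.70373542 -129.67689275  164.96650186]
173
0 [ 0.1 -0.9 -4.5] [5.  1.7 1. ] [ 2.4  0.6 -1.7]
5 [ 5.1 -1.2 -4.5] [9.9 1.6 1.1] [ 7.7  0.7 -1.7]
10 [10.1 -1.6 -4.6] [15.   1.5  1.1] [12.9  0.6 -1.7]
15 [15.4 -1.4 -4.6] [19.5  1.6  1.2] [17.5  0.5 -1.8]
20 [20.1 -1.9 -4.7] [25.   1.5  1.2] [22.7  0.5 -2.1]
25 [25.7 -1.8 -4.8] [29.9  1.6  0.6] [28.   0.6 -1.9]
30 [30.2 -0.2 -4.1] [34.7  1.5  0.7] [32.3  0.8 -1.6]
35 [35.5 -0.1 -4.2] [35.5 -0.1 -4.2] [35.5 -0.1 -4.2]
hole [ 542.12287363 -131.4823864    75.        ] tip [ 541.67438262 -128.84950647  129.56650186] diff tool [54.56601641 -0.68316706  2.59219266]
```

View pics/w14.png

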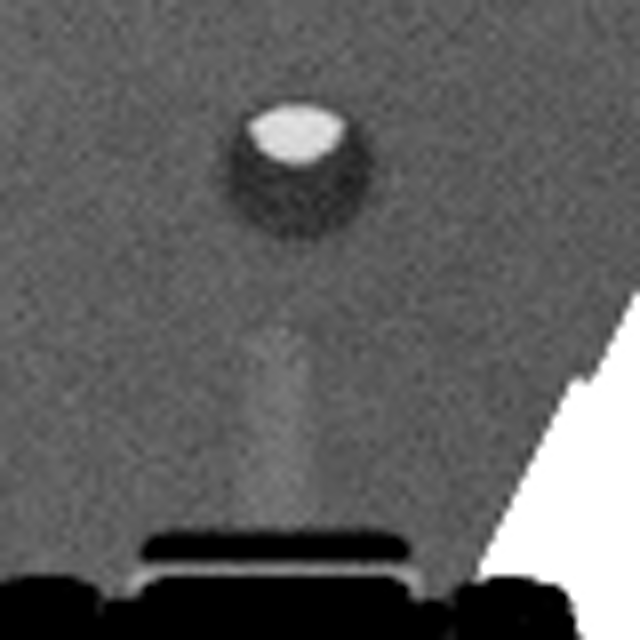

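The hole's mouth is at wrist (287.2,191) and the shaft is upright with its tip at about (284.4,211). Two methods give a correction of y +1.4 and z +3.0 mm in tool axes. I apply it, descend to about 12 mm above the panel and recheck.

arm_command(turn=[[0,0,0],[0,0,0],[0,0,0],[0,0,0],[0,0,0],[0,0,0]], slide=[[0.01,0.001,0.002],[0.025,0.0014,0.003],[0.037,0.0014,0.003],[0.042,0.0014,0.003],[0.042,0.0014,0.003],[0.042,0.0014,0.003]], hand=[1,1,1,1,1,1])

```text
clock: 17.8
position: [544.3, -133.0, 123.0]
tcp_rot: [0.385, 0.593, -0.385, 0.593]
force: [0.9, -0.1, 0.3]
width: 0.204
```

Run:
```python
from h import *
st=monitor.state();p=st["position"];R=Ro.from_quat(st["tcp_rot"]).as_matrix();print(st["clock"],p)
d=get_image("wrist");g=cv2.cvtColor(d["img"],cv2.COLOR_RGB2GRAY)
c=g[170:250,250:330].astype(float);c=np.clip((c-40)*3,0,255).astype(np.uint8)
c=cv2.resize(c,None,fx=8,fy=8,interpolation=cv2.INTER_CUBIC);cv2.imwrite("pics/w15.png",c)
for n,X in(("tip z82+y3",R@[35.4,1.6,-1.7]+p),):print(n,(np.array(proj(d,X))-[250,170]+.5)*8)
s=get_image("scene");save(s,"s15.png",(210,280,300,380),8)
```

```text
17.8 [ 544.29038099 -133.00036255  123.0003736 ]
tip z82+y3 [272.56017706 321.91636399]
```

View pics/w15.png

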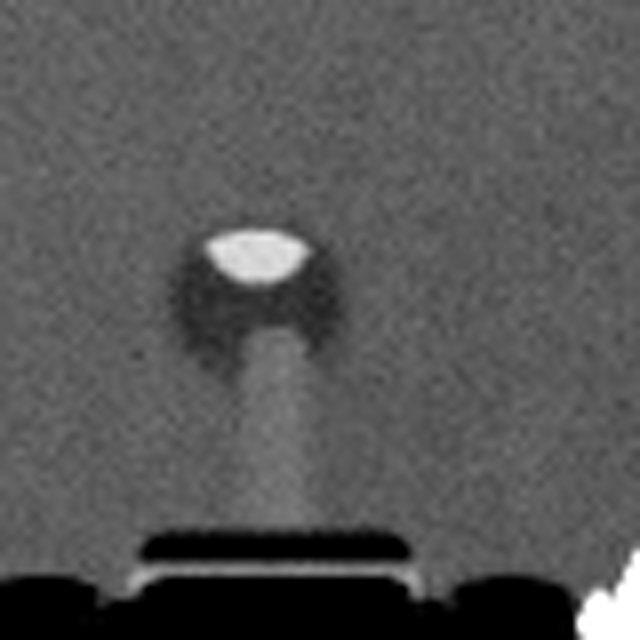

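View pics/s15.png

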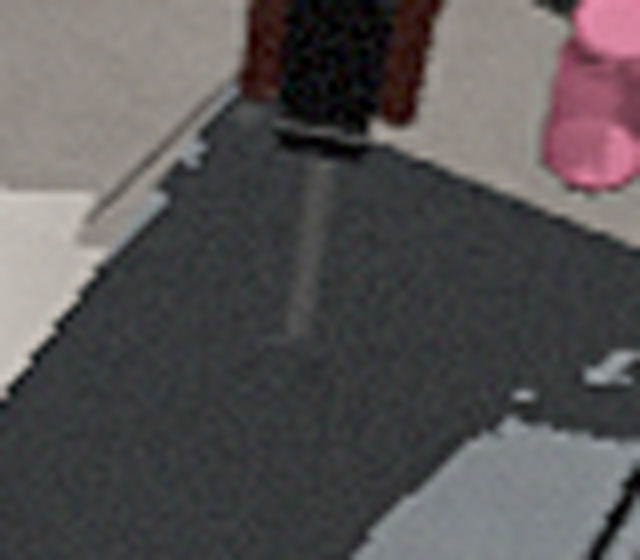

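Run:
```python
from h import *
st=monitor.state();p=st["position"];R=Ro.from_quat(st["tcp_rot"]).as_matrix();print(p)
d=get_image("wrist");W=world(d);T=(W-p)@R
f=lambda x,y:((x+.5)/8-.5+250,(y+.5)/8-.5+170)
h=atz(d,*f(256,302),75);print("hole tool",R.T@(h-p),h)
t=atz(d,*f(275,322),p[2]-35.4);print("tip lead edge tool",R.T@(t-p))
m=(T[...,0]>0)&(T[...,0]<33)&(abs(T[...,1])<15)&(abs(T[...,2])<15);q=T[m];print(np.percentile(q,[2,50,98],axis=0).round(1))
# hole from depth: pixels in panel region deeper than panel
m=(W[...,2]<70)&(W[...,2]>25)&(abs(W[...,0]-543)<15)&(abs(W[...,1]+132)<15);print(m.sum());v,u=np.nonzero(m);print(u.min(),u.max(),v.min(),v.max(),u.mean(),v.mean())
```

```text
[ 544.49279104 -133.0814952   123.40487445]
hole tool [48.40252765 -0.80402741 -3.14272684] [ 542.52532862 -130.54671786   75.        ]
tip lead edge tool [35.40044723  1.58156652 -1.42162219]
[[ 0.4 -1.4 -4.7]
 [14.   0.8 -2. ]
 [31.8  1.7  1.1]]
241
271 290 199 215 280.38589211618256 206.40663900414938
```

A correction of y +0.6, z -1.7 mm remains, well inside the 4.5 mm clearance. I correct it first, then enter the well to a tip height of about 60, above the button at 50.

arm_command(turn=[[0,0,0],[0,0,0],[0,0,0],[0,0,0],[0,0,0],[0,0,0],[0,0,0],[0,0,0]], slide=[[0,0.0006,-0.0017],[0,0.0006,-0.0017],[0.008,0.0006,-0.0017],[0.014,0.0006,-0.0017],[0.02,0.0006,-0.0017],[0.025,0.0006,-0.0017],[0.027,0.0006,-0.0017],[0.027,0.0006,-0.0017]], hand=[1,1,1,1,1,1,1,1])

```text
clock: 18.75
position: [543.7, -131.2, 95.4]
tcp_rot: [0.385, 0.593, -0.385, 0.593]
force: [0.8, 0.4, -0.2]
width: 0.204
```

Run:
```python
from h import *
st=monitor.state();p=st["position"];print(st["clock"],p,st["force"],st["wrist_torque"],"tip",p[2]-35.4)
d=get_image("wrist");g=cv2.cvtColor(d["img"],cv2.COLOR_RGB2GRAY)
c=g[170:250,250:330].astype(float);c=np.clip((c-40)*3,0,255).astype(np.uint8)
c=cv2.resize(c,None,fx=8,fy=8,interpolation=cv2.INTER_CUBIC);cv2.imwrite("pics/w16.png",c)
s=get_image("scene");save(s,"s16.png",(210,280,300,380),8)
```

```text
18.75 [ 543.70136326 -131.22137577   95.36707409] [ 0.77750897  0.35056563 -0.22337647] [ 0.07407769 -0.01014952  0.02909373] tip 59.967074091424955
```

View pics/w16.png

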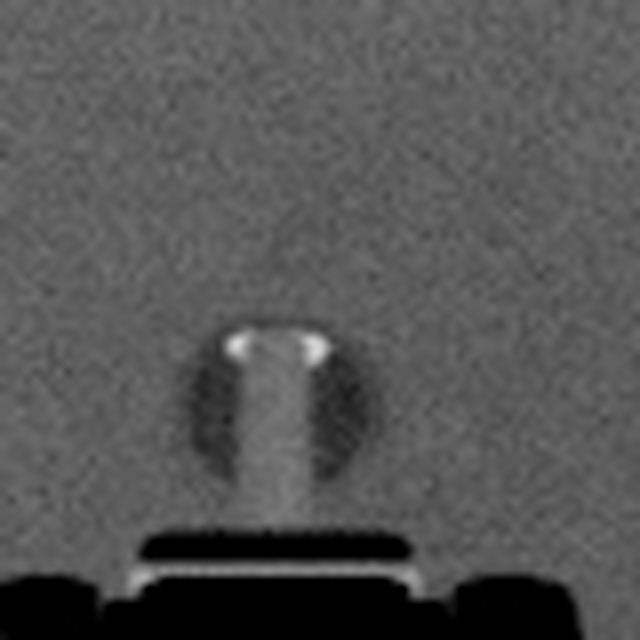

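View pics/s16.png

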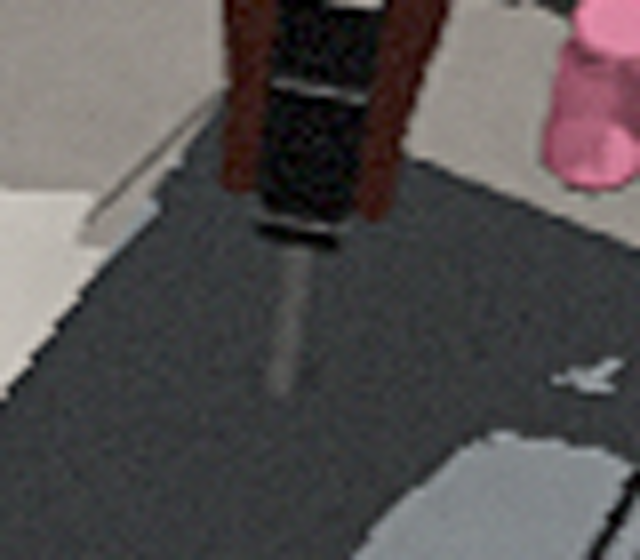

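The shaft is inside the well, within about 0.7 mm of its centre, and carries no side force. Now I press in small steps. The button should be met at reported z≈85.4 and bottom out at ≈77.4.

arm_command(turn=[[0,0,0],[0,0,0],[0,0,0],[0,0,0],[0,0,0],[0,0,0]], slide=[[0.004,0,0.0005],[0.008,0,0.0005],[0.01,0,0.0005],[0.012,0,0.0005],[0.013,0,0.0005],[0.013,0,0.0005]], hand=[1,1,1,1,1,1])

```text
clock: 19.45
position: [544.0, -131.7, 82.9]
tcp_rot: [0.385, 0.593, -0.385, 0.593]
force: [-2.1, 0.4, 3.5]
width: 0.201
```

The 3.5 N at 2.5 mm of travel fits the spring. I continue.

arm_command(turn=[[0,0,0],[0,0,0],[0,0,0],[0,0,0],[0,0,0]], slide=[[0.001,0,0],[0.002,0,0],[0.003,0,0],[0.004,0,0],[0.004,0,0]], hand=[1,1,1,1,1])

```text
clock: 19.95
position: [544.1, -131.7, 78.8]
tcp_rot: [0.385, 0.593, -0.385, 0.593]
force: [-2.2, -0.4, 5.0]
width: 0.203
```

Run:
```python
from h import *
import numpy as np
for i in range(4):
    st=monitor.state();print(st["clock"],st["position"].round(2),st["force"].round(2),st["width"]*88);get_image("wrist")
```

```text
19.95 [ 544.1  -131.74   78.84] [-2.24 -0.41  4.98] 17.870319220410753
20.0 [ 544.09 -131.74   78.89] [-2.7  -0.07  5.06] 18.05545589610827
20.05 [ 544.13 -131.69   78.91] [-2.21 -0.35  5.82] 17.78702717006988
20.1 [ 544.08 -131.74   78.91] [-1.89  0.48  5.33] 17.744163947945918
```

arm_command(turn=[[0,0,0],[0,0,0],[0,0,0],[0,0,0]], slide=[[0.0005,0,0],[0.001,0,0],[0.0015,0,0],[0.0015,0,0]], hand=[1,1,1,1])

```text
clock: 20.55
position: [544.1, -131.7, 77.4]
tcp_rot: [0.385, 0.593, -0.385, 0.593]
force: [-2.8, 0.2, 5.2]
width: 0.199
```

Run:
```python
from h import *
for i in range(4):
    st=monitor.state();print(st["clock"],st["position"].round(2),st["force"].round(2),st["width"]*88);get_image("wrist")
```

```text
20.55 [ 544.12 -131.7    77.42] [-2.83  0.23  5.24] 17.480691602184294
20.6 [ 544.1  -131.71   77.48] [-3.1   1.83  5.66] 17.672483549663138
20.65 [ 544.11 -131.74   77.51] [-2.54 -0.08  5.36] 18.20385816036891
20.7 [ 544.14 -131.76   77.51] [-2.95  1.28  5.85] 18.091590927948175
```

arm_command(turn=[[0,0,0],[0,0,0],[0,0,0]], slide=[[0.0005,0,0],[0.001,0,0],[0.001,0,0]], hand=[1,1,1])

```text
clock: 21.05
position: [544.2, -131.7, 77.1]
tcp_rot: [0.385, 0.593, -0.385, 0.593]
force: [-4.4, 0.1, 11.5]
width: 0.203
```

Run:
```python
from h import *
F=[]
for i in range(5):
    st=monitor.state();F.append(st["force"]);d=get_image("wrist")
print(st["clock"],st["position"].round(2),np.mean(F,0).round(2),st["width"]*88)
g=cv2.cvtColor(d["img"],cv2.COLOR_RGB2GRAY)
c=g[170:250,250:330].astype(float);c=np.clip((c-40)*3,0,255).astype(np.uint8)
cv2.imwrite("pics/w17.png",cv2.resize(c,None,fx=8,fy=8,interpolation=cv2.INTER_CUBIC))
```

```text
21.25 [ 544.2  -131.74   77.14] [-4.67  0.52 11.56] 17.765755674482424
```

View pics/w17.png

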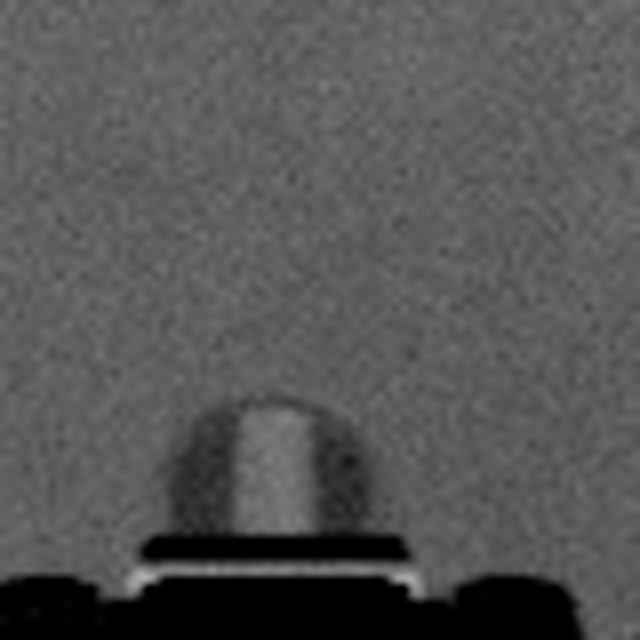

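Force rose to 11.5 N while the tool moved only 0.4 mm of the 1 mm commanded, so the button is at its hard stop at z=77.1 (expected 77.4). The handle has not moved in the grip: its underside stays at crop y≈548. I check the bystanders before handing in.

Run:
```python
from h import *
s=get_image("scene");save(s,"s18.png",None,1.4)
st=monitor.state();print(st["clock"],st["position"].round(2),st["force"].round(2),st["width"]*88)
for l in("vial","spare_vial","marker"):print(l,[(np.round(q["xyz"]),round(q["p"],2)) for q in nets.place_of(l,s)[:4]])
```

```text
21.35 [ 544.19 -131.73   77.13] [-5.52  0.48 10.77] 18.00950634729293
vial [(array([513., -19.,   2.]), 0.78), (array([ 411., -167.,    2.]), 0.77), (array([ 711., -120.,    0.]), 0.69), (array([626.,  47.,  -0.]), 0.56)]
spare_vial [(array([391., -10.,   1.]), 0.76)]
marker [(array([719.,  -6.,  -1.]), 0.47)]
```

View pics/s18.png

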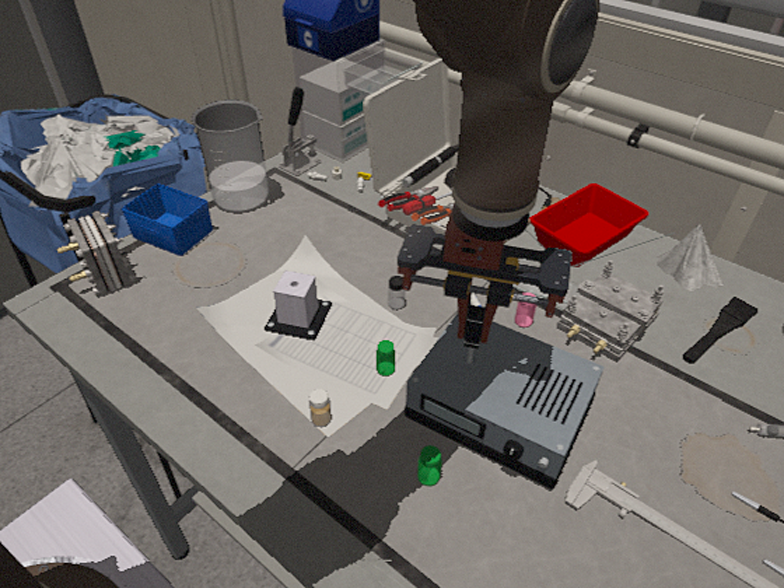

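The vial stands upright at (397,292). The spare is at (319,408), the marker and the look-alikes have not moved, and the stylus is in the opening at (472,345). I hand in.

Run:
```python
from h import *
print(ticket.hand_in());st=monitor.state();print(st["clock"],st["position"],st["force"])
```

```text
the job is handed in; nothing more can be done
None
the job is handed in; nothing more can be done
```

The job is handed in at about 21 s of the 51 s allowed, with the stylus still gripped and the reset button held down. No verdict came back.

- **Vial:** I moved it from the controller to the bench, and it stands upright near (620, 46).
- **Button:** The last reading was 10.8 N with the tool at z = 77.1 mm. The force rose sharply within 0.3 mm of where I expected the hard stop, so I take the button as fully down. There was no direct reading of its travel.
- **Bystanders:** The networks put the spare vial and the marker within about 3 mm of where they started, and the picture shows them undisturbed.

Checks that failed or disagreed:

- **First grasp missed:** The fingers really end about 40 mm short of the reported tool position. My first grasp of the vial closed on air just above its cap, without disturbing it. I confirmed the gap from two camera views and allowed for it from then on.
- **Top camera:** It read about 2–3 mm low in y compared with the wrist camera, so I used the wrist camera to line up the stylus.
- **Side force:** About 5 N sideways remained while pressing, possibly from the shaft rubbing on the cap or the wall of the well. I left it as it was.

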